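Hang the saddle gauge and hold the derailleur cage wound to its stop

TASK

Set up the derailleur fixture for a cage travel check: pick up the U-shaped steel saddle gauge and hang it astride the fixture's horizontal gauge bar, between the two posts, and let go of it. Then swing the derailleur's cage arm forward against its spring, towards the gauge bar, all the way to its stop, and finish while holding it there: do not let go of the arm at the end. Leave the gauge hanging and do not disturb the other things on the bench.

Things in the scene. Friction and masses are not known exactly. Their poses are not given: they have to be found in the camera images.
- fixture: Grey base plate 200 x 250 x 12 mm (x by y), fixed to the bench, carrying gauge bar and derailleur. Origin: centre of the underside, on the bench; z up. The bar runs along its x at y = +95 mm; the cage pivot is at x = +40, y = -80 mm. At rest the cage arm points about along -x (direction angle 185 deg, from +x towards +y).
- bar_mid (a point): Middle of the gauge bar's axis. Steel bar 14 mm in diameter, level, axis 73 mm above the bench (top at 80 mm), along the fixture's x; its end posts (14 mm thick) stand at +-80 mm, leaving 146 mm clear between them, and reach 76 mm, below the bar's top. Axes as the fixture's.
- pivot (a point): On the vertical pivot of the cage arm at the arm's mid height, 100 mm above the bench. Under it a 26 mm post, hanger plate and black pivot body of 38 mm; a black stop lug (12 mm square, top at 101 mm) stands 25 mm from the pivot to its +x +y side in the fixture's frame. Nothing on the derailleur is higher than 114 mm. Axes as the fixture's.
- cage (a joint): Cage arm angle, rad: 0 at rest, grows as the arm winds forward (clockwise seen from above, the tip swinging towards the gauge bar), 1.4 at the stop. A spring always pulls it back: about 0.25 N m at rest rising to 0.66 N m at the stop. It flies back if let go.
- cage_mid (a point): On the cage arm 60 mm from the pivot, 100 mm above the bench, between the two toothed black wheels (40 mm diameter, centres 12 and 100 mm from the pivot). The arm here: two level plates with a web between, 16 mm wide, z 88 to 112 mm, free to push or grip over 40 mm of length. x points along the arm away from the pivot, z up; it winds towards its -y side, so push on its +y side.
- cage_tip (a point): Centre of the outer toothed wheel, 100 mm from the pivot, 100 mm above the bench.
- gauge: Steel saddle gauge, inverted U 66 mm wide (x), 25 thick (y), 91 high, 0.2 to 0.4 kg, loose, standing on its two legs. Origin: between the feet at their underside, z up. Legs 18 mm wide, slot between them 30 wide, 45 high, open below; black grip block on top 30 (x) by 25 (y) mm, z 61 to 91 mm; mass centre at z = 32. The bar goes through the slot along the gauge's y, either way round.
- gauge_saddle (a point): Middle of the underside of the gauge's bridge (the top of the slot), 45 mm above its feet; rests on top of the bar when hung. Axes as the gauge's.
- cassette: Bystander: stack of toothed rings, 99 mm in diameter, 22 mm high; origin centre of the underside.
- driver: Bystander: screwdriver lying on the bench, 208 mm long, 30 mm thick; origin at its middle on the bench.
- lockring: Bystander: small splined socket, 35 mm in diameter, 30 mm high; origin centre of the underside.
- spanner: Bystander: combination spanner lying on the cutting mat, 155 mm long, 29 mm wide, 9 mm thick; origin at its middle, at its underside.
Things that resemble listed ones, but are neither listed nor needed, are in the scene too. Leave any orange look-alike of the gauge alone.

How it is judged:
By the outcome, as a careful person would: the job done as asked, in the order asked, and still so for the second after the job is handed in, while the arm keeps its last pose, push and grip.
It also fails if it takes over 59 s, if anything falls off the work surface, if the arm or the gripper's body presses on something with over 40 N, if the wrist force passes 120 N, or if a joint passes its speed limit or range.

ROBOT

A 7-joint arm with a two-finger parallel gripper is mounted at the origin on a cart in front of the work surface, level with it; the furniture and walls round the work are solid. World frame = base frame: x ahead of the robot, y to its left, z up, the work surface at z = 0. Lengths are in mm, angles in rad, forces in N, time in s.
With the tool pointing down it reaches from about 400 to 875 mm from the base axis. Payload 4.4 kg.
Tool frame: the origin (TCP) lies midway between the tips of the shut fingers; the grasp point (between the pads) lies ctrl.grip_depth behind it (ctrl.grip_depth is the distance from the TCP to the grasp point, in mm); z points along the fingers, y is the line along which they close (so a half turn about z gives the same grasp; the last joint's range is limited). The gripper opens to 85 mm and grips with 20 to 120 N. Pads are 22 mm wide; open, the fingers measure 114 mm over their backs; the gripper's body (76 mm by 85 mm) begins 54 mm behind the grasp point. The pads swing forward as they close: fully open they stand 13 mm farther back than shut.
Start: joints at [1.13, 0.628, 0.038, 1.517, -0.027, 0.996, -0.02], TCP at [237.984, -604.881, 231.313] pointing down, gripper open.
Joint ranges: [-3.06, 3.06], [-0.37, 2.12], [-1.25, 1.32], [0.18, 2.47], [-1.1, 4.24], [0.23, 1.98], [-2.94, 2.94]. Speed limits (rad/s): [2.57, 2.57, 3.14, 3.14, 3.14, 3.14, 3.14].

INTERFACE

Orientations are given as [roll, pitch, yaw] about the fixed x, y, z axes, in that order (R = Rz(yaw) Ry(pitch) Rx(roll)).
In Python, from cell import ctrl gives the robot as it stands.
- The arm moves only by the tool carry_out, never from a script. Its argument "deltas" is one flat list of numbers, 7 for each row, row after row: the turn, a rotation vector about the tool's x, y, z in degrees, then the shift along the tool's x, y, z in m, then the closure, from -1 (fully open) to 1 (shut). In form: [wx, wy, wz, dx, dy, dz, claw, wx, wy, wz, dx, dy, dz, claw, ...]. A call has 1 to 12 rows; each row shifts and turns the commanded pose from where the row before left it, along the tool's axes as they then stand; what a row does not reach is not made up. A row lasts 1/8 s, in which the tool goes at most 62.5 mm and 10.7 degrees, less where a joint would pass 70% of its speed; a pose out of reach is approached as far as the arm can. A call with a gripper value outside its range is refused whole. The fingers move at their own pace and stop on an object; the grip force is fixed at half the most. Time passes only in rows, so rows that do not move let the fingers close. It gives the time, the measured TCP pose, the force, the opening and the grip force at its end, in the units of the state.
- ctrl.read_state(): the state, without advancing time (a new reading comes with each control period).
- ctrl.get_image(name): name is "side" or "top"; returns the picture (420x560x3 uint8, red, green, blue); there is no depth.
- ctrl.calibration(name): a dict with "mtx" (3x3 intrinsics, pixels), "distortion" ([k1, k2, p1, p2, k3] as OpenCV has them; the pictures are not rectified), "R" (3x3) and "t" (3): a world point X has camera coordinates R X + t. Camera axes: x right, y down, z forward; pixel columns grow to the right and rows downward; lengths in mm; the calibration is good to about 2 mm. A picture is of the moment at which its call begins. calibration takes no time and is no camera call.
- ctrl.finish_job(): hands the job in; it is judged then, once.
The state is a dict: "clock": time; "qpos": joint angles; "qd": joint speeds; "tau": joint torques, N m; "eef_pos": TCP position; "tool_rot": TCP orientation; "force": force on the tool from outside, world axes, zero at the start; "torque": the same for the moment, N m; "width": finger opening in mm; "gripper_force": force on a finger pad.
Only numpy, scipy, OpenCV 4.12 (cv2) and the standard library are available. Lean on these libraries where they do the work, as an engineer would, in place of code of your own. Each camera call takes 0.05 s, during which the arm holds its last target. There are 200 camera calls.

## Working session

There is one attempt and no reset: what is moved stays moved. The work goes in short steps, Python scripts to look and compute and a tool call to move; the robot and the scene stay as the last step left them, time stands still between calls to the robot, and variables do not carry over. Pictures are saved under pics/ and viewed, at most 10 in all, crops included, and the job is handed in when it is done.

Besides the shell and the picture viewer there is one more tool, called after "Emit:" in YAML: its name, and indented under it one key for each argument. carry_out: Moves the arm, as the interface text tells. Its arguments: {"type":"object","properties":{"deltas":{"type":"array"}},"required":["deltas"]}

```bash
ls; mkdir -p pics; python3 - <<'E'
from cell import ctrl
import cv2
for n in("side","top"):
    cv2.imwrite(f"pics/{n}0.png",ctrl.get_image(n)[:,:,::-1]); print(n,ctrl.calibration(n))
s=ctrl.read_state();print(s,ctrl.grip_depth)
E
```

```text
pics
side {'mtx': array([[495.87498948,   0.        , 273.38362102],
       [  0.        , 495.87498948, 206.20223929],
       [  0.        ,   0.        ,   1.        ]]), 'distortion': array([0.0419736, 0.       , 0.       , 0.       , 0.       ]), 'R': array([[-0.16489226, -0.98614586, -0.01807995],
       [-0.49483144,  0.09856934, -0.86338052],
       [ 0.85320126, -0.13341824, -0.5042293 ]]), 't': array([ 96.32128767, 334.20828381, 793.82071329])}
top {'mtx': array([[407.2364971 ,   0.        , 275.76918413],
       [  0.        , 407.2364971 , 209.76386676],
       [  0.        ,   0.        ,   1.        ]]), 'distortion': array([-0.00557399,  0.        ,  0.        ,  0.        ,  0.        ]), 'R': array([[-7.87159791e-03, -9.99967261e-01, -1.87459755e-03],
       [-9.76610367e-01,  8.09053338e-03, -2.14864457e-01],
       [ 2.14872589e-01,  1.39424790e-04, -9.76642079e-01]]), 't': array([  11.80918133,  531.4509671 , 1004.08145936])}
{'clock': 0.1, 'qpos': array([ 1.13021371,  0.62922525,  0.03848371,  1.51826465, -0.02699893,
        0.9962843 , -0.01998919]), 'qd': array([ 0.00033301, -0.00279183, -0.00057563, -0.00260655,  0.00157294,
        0.00073948,  0.0003832 ]), 'tau': array([ 2.93878737e-03, -5.64528179e+01,  1.23068165e+00, -1.93970990e+01,
        1.13320450e-02,  5.43554765e-03,  3.24539474e-05]), 'eef_pos': array([ 237.75174842, -604.36745076,  230.50121423]), 'tool_rot': array([-3.13993055e+00,  3.87320841e-05,  3.74762608e-01]), 'force': array([-0.04082692, -0.36475573, -0.04140403]), 'torque': array([ 0.00357604, -0.02767603,  0.00588668]), 'gripper_force': 0.0, 'width': 85.33692597220968} 18.700000000000003
```

View pics/side0.png

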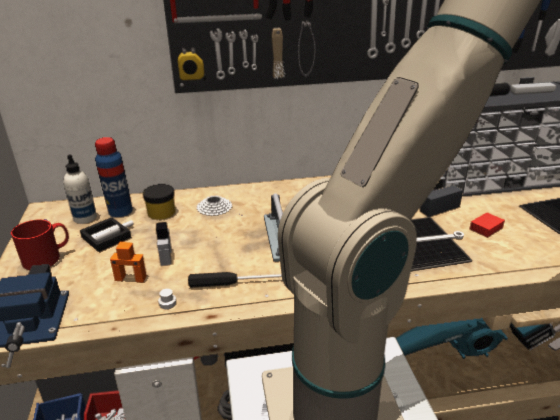

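View pics/top0.png

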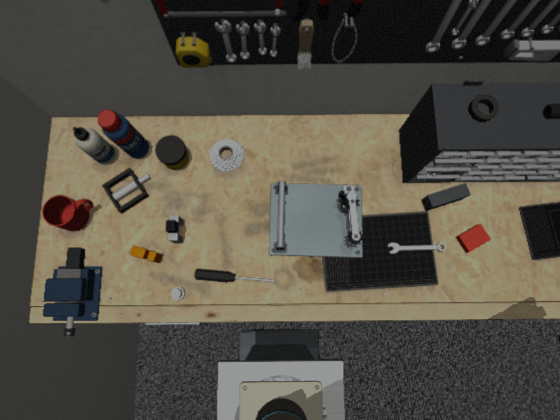

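The side view shows the grey gauge at about (163,243), with the orange look-alike at (127,265). The fixture is hidden behind the arm. In the top view the gauge is at (174,228), the bar runs along (281,182–250), and the cage arm goes from (345,200) to (355,236).

```bash
cat > h.py <<'E'
import numpy as np, cv2
from cell import ctrl
def cal(n):
    c=ctrl.calibration(n); return c["mtx"],c["distortion"],c["R"],c["t"]
def ray(n,uv):
    K,d,R,t=cal(n); p=cv2.undistortPoints(np.array([[uv]],float),K,d)[0,0]
    v=R.T@np.array([p[0],p[1],1]); return -R.T@t, v/np.linalg.norm(v)
def onz(n,uv,z):
    o,v=ray(n,uv); return o+v*(z-o[2])/v[2]
def tri(a,b):
    (o1,v1),(o2,v2)=ray("side",a),ray("top",b)
    s=np.linalg.lstsq(np.c_[v1,-v2],o2-o1,rcond=None)[0]
    p,q=o1+s[0]*v1,o2+s[1]*v2; return (p+q)/2,np.linalg.norm(p-q)
def proj(n,X):
    K,d,R,t=cal(n); return cv2.projectPoints(np.array(X,float).reshape(-1,1,3),cv2.Rodrigues(R)[0],t,K,d)[0][:,0]
E
python3 - <<'E'
import cv2,numpy as np
s=cv2.imread("pics/side0.png");t=cv2.imread("pics/top0.png")
r=lambda i,x,y,w,h,W,H:cv2.resize(i[y:y+h,x:x+w],(W,H),interpolation=cv2.INTER_CUBIC)
A=r(s,140,215,50,55,300,330);B=r(t,155,205,45,45,300,270)
C=r(t,262,172,110,95,495,428)
o=np.zeros((600,800,3),np.uint8);o[:330,:300]=A;o[330:,:300]=B;o[:428,305:800]=C
cv2.imwrite("pics/c1.png",o)
E
```

```text
(no output)
```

View pics/c1.png

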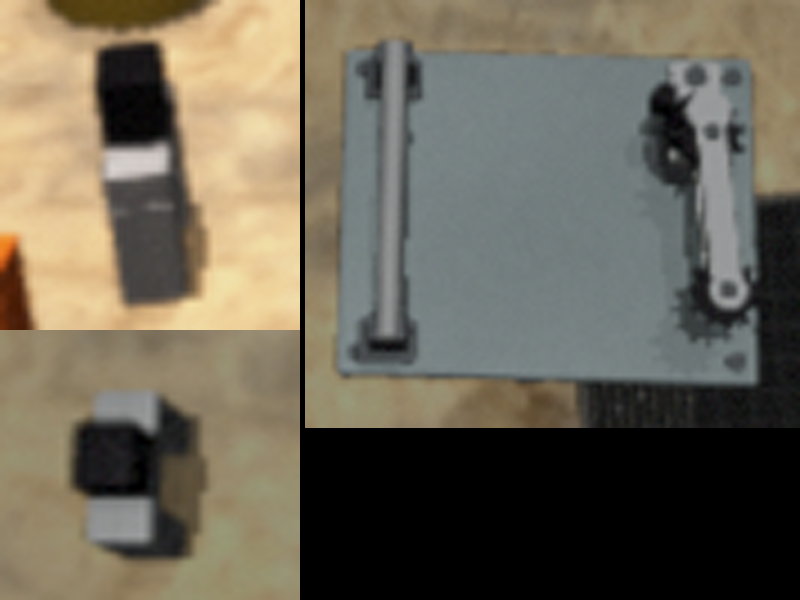

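In crop c1 the gauge stands with its long side about along world x, turned by a few degrees. Shoulder corners are visible in both views. The bar centreline runs (396,42)–(389,345) and the arm bolts are at (712,131) and (728,289) in the crop.

```bash
python3 - <<'E'
from h import *
np.set_printoptions(precision=1,suppress=True)
A=lambda x,y:(140+x/6-.5,215+y/6-.5)
B=lambda x,y:(155+x/6.667-.5,205+(y-330)/6.667-.5)
C=lambda x,y:(262+(x-305)/4.5-.5,172+y/4.5-.5)
print("cams",ray("side",(280,210))[0],ray("top",(280,210))[0])
print("gauge near shoulder tri",tri(A(107,180),B(90,543)),tri(A(172,177),B(153,543)))
for p in[(98,393),(160,393),(153,543),(90,543)]:print("sh61",onz("top",B(*p),61))
for p in[(103,150),(168,146),(172,177),(107,180)]:print("side61",onz("side",A(*p),61))
for p in[(98,47),(158,43),(163,78),(103,85)]:print("sideblk91",onz("side",A(*p),91))
for p in[(78,425),(75,497)]:print("topblk91",onz("top",B(*p),91))
for p in[(345,50),(752,62),(757,383),(338,375)]:print("plate12",onz("top",C(*p),12))
for p in[(396,42),(389,345)]:print("bar",onz("top",C(*p),80))
for p in[(712,131),(728,289)]:print("arm",onz("top",C(*p),112))
E
```

```text
cams [-496.   168.   690.6] [ 303.4    7.4 1094.8]
gauge near shoulder tri (array([464.1, 285.9,  53.5]), np.float64(1.1232571482868898)) (array([464.2, 262. ,  51.5]), np.float64(0.9860695745598266))
sh61 [522.  284.2  61. ]
sh61 [521.8 260.1  61. ]
sh61 [462.8 260.2  61. ]
sh61 [463.  284.5  61. ]
side61 [473.2 286.1  61. ]
side61 [471.2 262.   61. ]
side61 [449.8 260.1  61. ]
side61 [452.5 283.9  61. ]
sideblk91 [498.9 284.9  91. ]
sideblk91 [497.4 262.5  91. ]
sideblk91 [471.8 260.1  91. ]
sideblk91 [471.2 282.1  91. ]
topblk91 [503.4 283.2  91. ]
topblk91 [475.9 282.9  91. ]
plate12 [618.5  21.8  12. ]
plate12 [ 608.8 -227.7   12. ]
plate12 [ 412.3 -220.3   12. ]
plate12 [419.1  26.9  12. ]
bar [603.3  -8.5  80. ]
bar [428.3  -2.7  80. ]
arm [ 541.3 -181.8  112. ]
arm [ 453.2 -186.3  112. ]
```

Emit:
carry_out:
  deltas: [0,0,-9.8,0,0,0,-1,0,0,-9.8,0,0,0,-1,0,0,-9.8,0,0,0,-1,0,0,-9.8,0,0,0,-1,0,0,-9.8,0,0,0,-1,0,0,-9.8,0,0,0,-1,0,0,-9.7,0,0,0,-1,0,0,0,0.03,0.05,0,-1,0,0,0,0.03,0.05,0,-1,0,0,0,0.03,0.05,0,-1,0,0,0,0.03,0.05,0,-1,0,0,0,0.03,0.05,0,-1]

```text
clock: 1.6
eef_pos: [489.2, -453.9, 230.9]
tool_rot: [-3.141, -0.0, 1.57]
force: [1.1, -0.8, 0.4]
width: 85.2
gripper_force: 0.0
```

Emit:
carry_out:
  deltas: [0,0,0,0.05,0,0,-1,0,0,0,0.05,0,0,-1,0,0,0,0.05,0,0,-1,0,0,0,0.05,0,0,-1,0,0,0,0.05,0,0,-1,0,0,0,0.05,0,0,-1,0,0,0,0.05,0,0,-1,0,0,0,0.05,0,0,-1,0,0,0,0.05,0,0,-1,0,0,0,0.05,0,0,-1,0,0,0,0.05,0,0,-1,0,0,0,0.05,0,0,-1]

```text
clock: 3.1
eef_pos: [488.0, 146.4, 231.1]
tool_rot: [-3.141, 0.0, 1.57]
force: [1.3, 0.8, 0.5]
width: 85.7
gripper_force: 0.0
```

Emit:
carry_out:
  deltas: [0,0,0,0.04,0,0,-1,0,0,0,0.04,0,0,-1,0,0,0,0.03,0,0,-1,0,0,0,0.015,0,0.02,-1,0,0,0,0,0,0.03,-1,0,0,0,0,0,0.02,-1,0,0,0,0,0,0,-1,0,0,0,0,0,0,-1]

```text
clock: 4.1
eef_pos: [488.6, 269.5, 161.3]
tool_rot: [-3.142, 0.0, 1.57]
force: [-0.5, -0.4, -0.3]
width: 85.3
gripper_force: 0.0
```

```bash
python3 - <<'E'
from h import *
a=ctrl.get_image("side")[:,:,::-1]; s=ctrl.read_state(); print(s["eef_pos"],s["tool_rot"],s["width"])
cv2.imwrite("pics/side1.png",a)
o=np.zeros((600,800,3),np.uint8)
o[:420,:560]=a
o[:,:400]=cv2.resize(a[190:310,100:180],(400,600),interpolation=cv2.INTER_CUBIC)
o[:320,400:]=cv2.resize(a[185:285,255:380],(400,320),interpolation=cv2.INTER_CUBIC); o[320:,400:]=0
t=ctrl.get_image("top")[:,:,::-1]; cv2.imwrite("pics/top1.png",t)
o[325:600,450:750]=cv2.resize(t[170:280,130:250],(300,275))
cv2.imwrite("pics/c2.png",o)
E
```

```text
[488.85071682 269.82526885 161.74680102] [ 3.14078186e+00 -3.08730594e-04  1.56974083e+00] 85.45067437779822
```

View pics/c2.png

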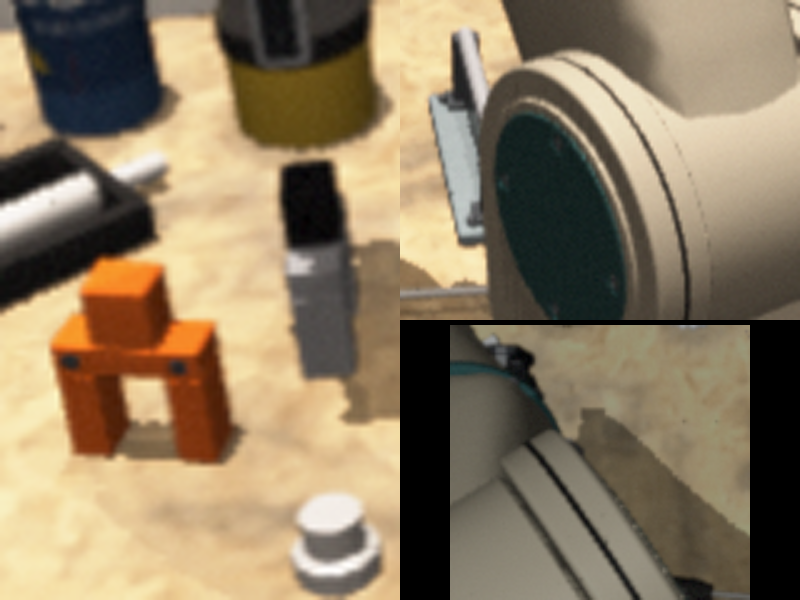

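The gauge's side view matches before (block top at about (163,226)). The fixture is still mostly hidden by the arm. Descending.

Emit:
carry_out:
  deltas: [0,0,0,0.0025,0,0.03,-1,0,0,0,0,0,0.03,-1,0,0,0,0,0,0.02,-1,0,0,0,0,0,0.015,-1,0,0,0,0,0,0,-1]

```text
clock: 4.82
eef_pos: [488.2, 272.3, 65.9]
tool_rot: [-3.141, 0.001, 1.57]
force: [0.6, -0.1, 0.0]
width: 85.5
gripper_force: 0.0
```

```bash
python3 - <<'E'
from h import *
a=ctrl.get_image("side")[:,:,::-1]; s=ctrl.read_state(); print(s["eef_pos"],s["tool_rot"],s["width"],s["force"])
cv2.imwrite("pics/side2.png",a)
cv2.imwrite("pics/c3.png",cv2.resize(a[130:280,100:300],(800,600),interpolation=cv2.INTER_CUBIC))
E
```

```text
[488.61226385 272.63594793  66.59624638] [ 3.14126987e+00 -1.73147535e-04  1.57031558e+00] 85.37361065666441 [ 0.9052508  -0.37874457  1.0391581 ]
```

View pics/c3.png

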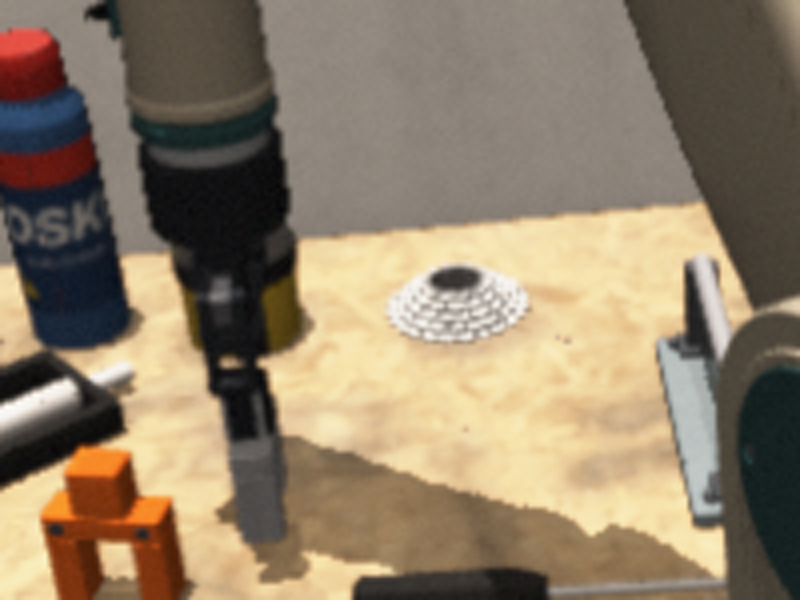

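The picture shows the near finger in line with the gauge block, around (250,390) in the crop, just above the shoulder. Closing, then lifting.

Emit:
carry_out:
  deltas: [0,0,0,0,0,0,1,0,0,0,0,0,0,1,0,0,0,0,0,0,1,0,0,0,0,0,0,1,0,0,0,0,0,0,1,0,0,0,0,0,0,1]

```text
clock: 5.62
eef_pos: [488.4, 272.7, 66.9]
tool_rot: [3.141, -0.0, 1.57]
force: [-1.6, -0.2, 6.4]
width: 29.2
gripper_force: 59.4
```

Emit:
carry_out:
  deltas: [0,0,0,0,0,0,1,0,0,0,0,0,-0.01,1,0,0,0,0,0,-0.03,1,0,0,0,0,0,-0.04,1,0,0,0,0,0,-0.03,1,0,0,0,0,0,0,1]

```text
clock: 6.38
eef_pos: [489.7, 273.3, 178.4]
tool_rot: [3.137, -0.002, 1.57]
force: [-0.1, -0.2, -3.9]
width: 29.0
gripper_force: 60.2
```

Emit:
carry_out:
  deltas: [0,0,-9.8,0,0,0,1,0,0,-9.8,0,0,0,1,0,0,-9.8,0,0,0,1,0,0,-9.8,0,0,0,1,0,0,-9.8,0,0,0,1,0,0,-9.8,0,0,0,1,0,0,-9.8,0,0,0,1,0,0,-9.8,0,0,0,1,0,0,-9.8,0,0,0,1,0,0,0,0,0,0,1]

```text
clock: 7.62
eef_pos: [487.6, 271.6, 174.6]
tool_rot: [-3.141, -0.003, 3.108]
force: [-0.2, 0.3, -3.9]
width: 28.7
gripper_force: 60.0
```

Emit:
carry_out:
  deltas: [0,0,0,-0.003,-0.02,0,1,0,0,0,-0.005,-0.04,0,1,0,0,0,-0.006,-0.045,0,1,0,0,0,-0.006,-0.045,0,1,0,0,0,-0.006,-0.045,0,1,0,0,0,-0.005,-0.04,0,1,0,0,0,-0.003,-0.025,0,1,0,0,0,-0.002,-0.015,0,1,0,0,0,0,0,0,1,0,0,0,0,0,0,1]

```text
clock: 8.88
eef_pos: [515.6, -1.8, 176.4]
tool_rot: [3.14, 0.0, 3.111]
force: [0.3, 0.1, -3.0]
width: 29.2
gripper_force: 60.3
```

```bash
python3 - <<'E'
from h import *
a=ctrl.get_image("side")[:,:,::-1]; s=ctrl.read_state(); print(s["eef_pos"],s["tool_rot"],s["width"],s["force"])
t=ctrl.get_image("top")[:,:,::-1]; cv2.imwrite("pics/side3.png",a); cv2.imwrite("pics/top3.png",t)
o=np.zeros((600,800,3),np.uint8)
o[:,:480]=cv2.resize(a[140:290,210:330],(480,600),interpolation=cv2.INTER_CUBIC)
o[:320,480:]=cv2.resize(t[165:265,255:355],(320,320),interpolation=cv2.INTER_CUBIC)
cv2.imwrite("pics/c4.png",o)
E
```

```text
[515.57788359  -1.6961996  176.42824711] [3.14042196e+00 2.91460165e-04 3.11154591e+00] 28.70807908461165 [ 0.13988744  0.33989294 -3.79847494]
```

View pics/c4.png

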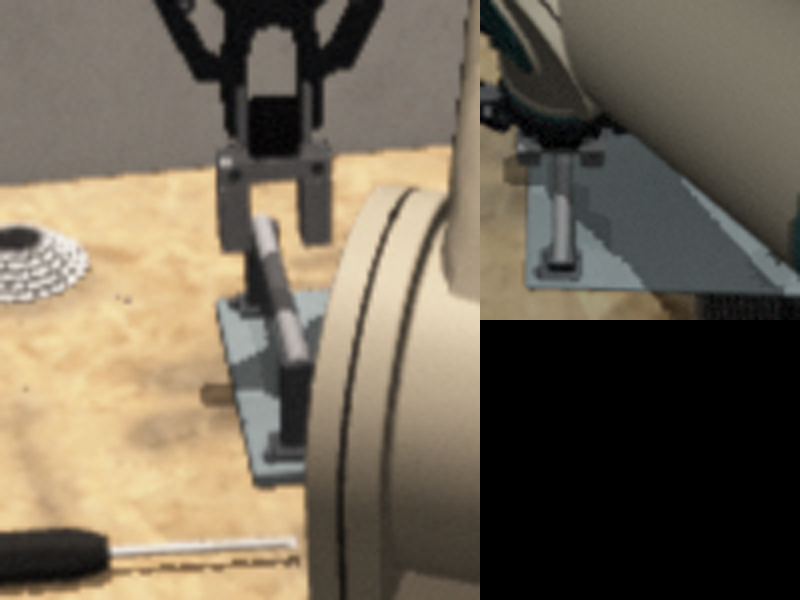

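The crop shows the gauge held level, slot mid at (275,245) in the crop, feet above the bar. The bar runs from (263,218) to (295,360).

```bash
python3 - <<'E'
from h import *
np.set_printoptions(precision=1,suppress=True)
S=lambda x,y:(210+x/4-.5,140+y/4-.5)
C=lambda x,y:(262+(x-305)/4.5-.5,172+y/4.5-.5)
print("bar far",tri(S(263,218),C(396,42)),"near",tri(S(294,362),C(389,345)))
for q in[(263,218),(294,362)]: print("side@80",onz("side",S(*q),80))
def onx(uv,x):
    o,v=ray("side",uv); return o+v*(x-o[0])/v[0]
for q in[(218,165),(330,160),(235,250),(314,245),(248,200),(300,200)]: print("gauge",onx(S(*q),515.6-12.5))
E
```

```text
bar far (array([604.4,  -9.1,  75.9]), np.float64(1.0517791017887466)) near (array([428.9,  -0.2,  79. ]), np.float64(5.218385152556697))
side@80 [597.   -8.4  80. ]
side@80 [427.9   2.7  80. ]
gauge [503.1  32.2 169.8]
gauge [503.1 -33.  166.3]
gauge [503.1  23.7 112.9]
gauge [503.1 -23.5 111. ]
gauge [503.1  15.3 145.3]
gauge [503.1 -15.3 142. ]
```

Emit:
carry_out:
  deltas: [0,0,0,0,-0.0035,0,1,0,0,0,0,0,0.01,1,0,0,0,0,0,0.02,1,0,0,0,0,0,0.02,1,0,0,0,0,0,0.015,1,0,0,0,0,0,0.005,1,0,0,0,0,0,0,1]

```text
clock: 9.85
eef_pos: [515.5, -6.8, 106.2]
tool_rot: [3.141, -0.0, 3.11]
force: [0.4, 0.2, -3.5]
width: 28.8
gripper_force: 60.2
```

Emit:
carry_out:
  deltas: [0,0,0,0,0,0.002,1,0,0,0,0,0,0.001,1,0,0,0,0,0,0,1]

```text
clock: 10.22
eef_pos: [515.6, -7.1, 103.5]
tool_rot: [-3.141, 0.0, 3.11]
force: [-0.1, -0.1, -3.1]
width: 29.0
gripper_force: 60.2
```

Emit:
carry_out:
  deltas: [0,0,0,0,0.0015,0.001,1,0,0,0,0,0,0.001,1,0,0,0,0,0,0,1]

```text
clock: 10.6
eef_pos: [515.7, -5.2, 101.6]
tool_rot: [3.141, 0.0, 3.11]
force: [-1.0, -0.2, 1.3]
width: 28.9
gripper_force: 60.9
```

```bash
python3 - <<'E'
from h import *
a=ctrl.get_image("side")[:,:,::-1]; s=ctrl.read_state(); print(s["eef_pos"],s["width"],s["force"])
cv2.imwrite("pics/c5.png",cv2.resize(a[165:265,230:310],(480,600),interpolation=cv2.INTER_CUBIC))
E
```

```text
[515.6979244   -5.19177123 101.6264213 ] 28.904383503557618 [-1.36899236  1.05857336  1.50338607]
```

View pics/c5.png

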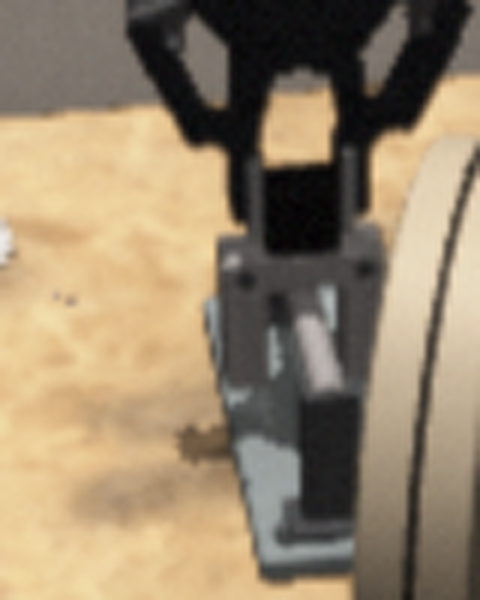

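The gauge is astride the bar, with the slot from about 268 to 345 in the crop and the bar inside it. The force shows its weight on the bar. Releasing.

Emit:
carry_out:
  deltas: [0,0,0,0,0,0,0.2,0,0,0,0,0,0,0,0,0,0,0,0,0,-0.5,0,0,0,0,0,0,-1,0,0,0,0,0,0,-1,0,0,0,0,0,0,-1,0,0,0,0,0,0,-1,0,0,0,0,0,-0.02,-1,0,0,0,0,0,-0.04,-1,0,0,0,0,0,-0.05,-1,0,0,0,0,0,0,-1]

```text
clock: 12.02
eef_pos: [517.9, -4.8, 214.6]
tool_rot: [3.141, 0.007, 3.109]
force: [1.0, -0.8, -1.0]
width: 85.6
gripper_force: 0.0
```

Emit:
carry_out:
  deltas: [0,0,-4.7,0,0,0,-1,0,0,0,0.006,-0.03,0,-1,0,0,0,0.008,-0.045,0,-1,0,0,0,0.008,-0.045,0,-1,0,0,0,0.008,-0.037,0,-1,0,0,0,0.004,-0.02,0,-1,0,0,0,0,0,0,-1,0,0,0,0,0,0,-1]

```text
clock: 13.02
eef_pos: [490.4, -182.6, 211.0]
tool_rot: [3.14, -0.0, -3.09]
force: [0.4, -0.1, 0.8]
width: 85.4
gripper_force: 0.0
```

```bash
python3 - <<'E'
from h import *
a=ctrl.get_image("side")[:,:,::-1]; s=ctrl.read_state(); print(s["eef_pos"],s["tool_rot"],s["width"],s["force"])
t=ctrl.get_image("top")[:,:,::-1]; cv2.imwrite("pics/side4.png",a); cv2.imwrite("pics/top4.png",t)
o=np.zeros((600,800,3),np.uint8)
o[:375,:500]=cv2.resize(a[150:300,230:430],(500,375),interpolation=cv2.INTER_CUBIC)
o[:360,500:]=cv2.resize(t[165:285,270:370],(300,360),interpolation=cv2.INTER_CUBIC)
cv2.imwrite("pics/c6.png",o[:380])
print(proj("side",[[553,-181,112],[493,-184,112],[453,-186,112]]),proj("top",[[493,-184,112]]))
E
```

```text
[ 490.58450937 -182.35786325  211.14536733] [ 3.14071450e+00 -6.49480732e-05 -3.08918344e+00] 85.76620206604906 [0.58037737 0.61934365 0.3601045 ]
[[346.47254063 184.47994426]
 [355.01975638 195.88349686]
 [361.14326068 204.04832224]] [[353.7781551  219.70400244]]
```

View pics/c6.png

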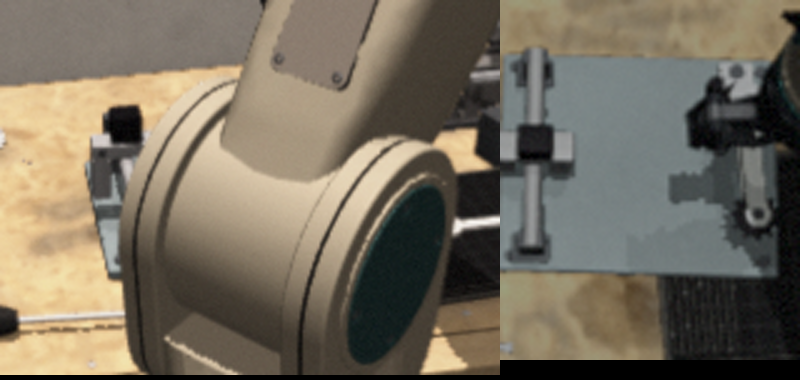

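The gauge hangs alone on the bar, at (535,145) in the crop, and the derailleur arm is still at rest. The arm height can't be triangulated from the side because it is hidden. The bolt spacing of 88 mm at z = 112 agrees with the text, which checks the height. Descending onto the cage arm and closing.

Emit:
carry_out:
  deltas: [0,0,0,-0.002,-0.0016,0.03,-1,0,0,0,0,0,0.04,-1,0,0,0,0,0,0.03,-1,0,0,0,0,0,0.02,-1,0,0,0,0,0,0.006,-1,0,0,0,0,0,0,-1]

```text
clock: 13.88
eef_pos: [492.9, -184.7, 85.6]
tool_rot: [3.141, 0.0, -3.09]
force: [-0.7, 0.6, 0.2]
width: 85.6
gripper_force: 0.0
```

Emit:
carry_out:
  deltas: [0,0,0,0,0,0,1,0,0,0,0,0,0,1,0,0,0,0,0,0,1,0,0,0,0,0,0,1,0,0,0,0,0,0,1,0,0,0,0,0,0,1,0,0,0,0,0,0,1]

```text
clock: 14.75
eef_pos: [492.6, -184.8, 85.7]
tool_rot: [3.141, 0.0, -3.091]
force: [-2.1, 1.9, 6.2]
width: 14.8
gripper_force: 58.5
```

Emit:
carry_out:
  deltas: [0,0,5,-0.0002,0.0053,0,1,0,0,5,-0.0002,0.0053,0,1,0,0,5,-0.0002,0.0053,0,1,0,0,5,-0.0002,0.0053,0,1,0,0,0,0,0,0,1]

```text
clock: 15.38
eef_pos: [494.9, -164.6, 85.7]
tool_rot: [-3.14, 0.0, 2.845]
force: [-2.7, 1.5, 7.5]
width: 14.9
gripper_force: 59.5
```

```bash
cat > arc.py <<'E'
from h import *
s=ctrl.read_state(); p=s["eef_pos"]; d=p[:2]-np.array([553.3,-181.2])
print(p,"r",np.hypot(*d),"ang",np.degrees(np.arctan2(d[1],d[0]))%360,"yaw",np.degrees(s["tool_rot"][2])%360,s["tool_rot"][:2],s["force"],s["torque"],s["width"],s["gripper_force"],s["qpos"])
E
python3 arc.py
```

```text
[ 494.93863958 -164.59111433   85.70663985] r 60.678690437000796 ang 164.11433487740985 yaw 163.00088672608612 [-3.14032416e+00  1.34679301e-04] [-2.72979117  1.54139804  7.47434379] [0.19861098 0.50989761 0.28864455] 14.923382094937667 59.49344515800476 [ 0.66100098  0.73884288 -0.60701885  1.98790168  0.70641588  0.63553524
  0.85904334]
```

Emit:
carry_out:
  deltas: [0,0,5,-0.0002,0.0053,0,1,0,0,5,-0.0002,0.0053,0,1,0,0,5,-0.0002,0.0053,0,1,0,0,5,-0.0002,0.0053,0,1,0,0,5,-0.0002,0.0053,0,1,0,0,5,-0.0002,0.0053,0,1,0,0,5,-0.0002,0.0053,0,1,0,0,5,-0.0002,0.0053,0,1,0,0,5,-0.0002,0.0053,0,1,0,0,5,-0.0002,0.0053,0,1,0,0,0,0,0,0,1]

```text
clock: 16.75
eef_pos: [528.6, -126.2, 85.7]
tool_rot: [-3.14, 0.0, 1.973]
force: [-3.2, 1.6, 8.3]
width: 14.8
gripper_force: 59.7
```

```bash
python3 arc.py
```

```text
[ 528.5976155  -126.15555605   85.68476438] r 60.333229728438596 ang 114.16918972082433 yaw 113.02542541448636 [-3.13977951e+00  1.12086395e-04] [-3.1555893   1.56220221  8.33283315] [0.21768907 0.66445444 0.37163789] 14.83011279817882 59.74736988544464 [ 0.42526923  0.71283589 -0.37365072  1.93147693  0.45167227  0.58140942
  0.15327018]
```

Emit:
carry_out:
  deltas: [0,0,4,-0.0001,0.0042,0,1,0,0,4,-0.0001,0.0042,0,1,0,0,2,0,0.0021,0,1,0,0,0,0,0,0,1]

```text
clock: 17.25
eef_pos: [538.5, -122.7, 85.7]
tool_rot: [-3.14, 0.0, 1.799]
force: [-3.3, 0.8, 8.5]
width: 14.6
gripper_force: 59.7
```

```bash
python3 arc.py
```

```text
[ 538.48239131 -122.72503396   85.69130177] r 60.323156257531 ang 104.21949093141464 yaw 103.0589873371826 [-3.13998648e+00  9.06270473e-05] [-3.29632657  0.83986174  8.47191781] [0.18285716 0.69707836 0.47279536] 14.631992558459052 59.71868634223938 [ 0.3856558   0.715168   -0.32844847  1.90808237  0.39546844  0.5832424
  0.026138  ]
```

Nearly at the stop. Small steps until the force rises.

Emit:
carry_out:
  deltas: [0,0,1,0,0.001,0,1,0,0,0,0,0,0,1]

```text
clock: 17.5
eef_pos: [539.5, -122.5, 85.7]
tool_rot: [-3.14, 0.0, 1.781]
force: [-4.0, 1.4, 8.5]
width: 14.8
gripper_force: 59.7
```

```bash
python3 arc.py
```

```text
[ 539.47045192 -122.50089884   85.69507699] r 60.30622585951555 ang 103.25716201001548 yaw 102.069409416551 [-3.14011431e+00  1.83463437e-05] [-3.95533715  1.42265376  8.46773811] [0.25575551 0.63955191 0.50284081] 14.830584569122077 59.74434792995453 [ 0.38211433  0.71547862 -0.3241141   1.90571916  0.38991617  0.58347601
  0.01373261]
```

Emit:
carry_out:
  deltas: [0,0,1,0,0.001,0,1,0,0,0,0,0,0,1]

```text
clock: 17.75
eef_pos: [539.8, -122.4, 85.7]
tool_rot: [-3.139, 0.0, 1.765]
force: [-5.1, 1.0, 9.7]
width: 14.4
gripper_force: 60.4
```

```bash
python3 arc.py
```

```text
[ 539.79988438 -122.42618695   85.67638388] r 60.30434662844496 ang 102.93622603321356 yaw 101.12229952896935 [-3.13889621e+00  1.99209874e-04] [-5.11474945  0.96447688  9.71698315] [0.19918836 0.8187374  0.73008802] 14.354218654570671 60.391118824481964 [ 3.78443055e-01  7.15589851e-01 -3.19490219e-01  1.90396633e+00
  3.84689175e-01  5.84574930e-01  1.75127963e-03]
```

The motion stalls and the moment jumps, so this looks like the stop. Pushing a little more to seat it.

Emit:
carry_out:
  deltas: [0,0,0.5,0,0.0015,0,1,0,0,0,0,0,0,1]

```text
clock: 18.0
eef_pos: [539.9, -122.4, 85.6]
tool_rot: [-3.136, 0.0, 1.757]
force: [-7.8, 0.3, 11.6]
width: 14.3
gripper_force: 61.4
```

```bash
python3 arc.py
```

```text
[ 539.9180102  -122.422128     85.62742961] r 60.281969843774064 ang 102.82593763827113 yaw 100.6478289839273 [-3.13617506e+00  2.98332391e-04] [-7.75546566  0.28011515 11.58608747] [0.22250172 1.3358569  0.88013219] 14.293472313894915 61.423718333244324 [ 0.37610373  0.71634916 -0.31717829  1.90134303  0.3817488   0.58827459
 -0.00413011]
```

Emit:
carry_out:
  deltas: [0,0,0.5,0,0.0015,0,1,0,0,0,0,0,0,1,0,0,0,0,0,0,1]

```text
clock: 18.38
eef_pos: [540.0, -122.4, 85.6]
tool_rot: [-3.134, 0.0, 1.748]
force: [-10.1, 0.9, 14.7]
width: 14.6
gripper_force: 62.9
```

```bash
python3 arc.py; python3 - <<'E'
from h import *
a=ctrl.get_image("side")[:,:,::-1]; t=ctrl.get_image("top")[:,:,::-1]
o=np.zeros((420,800,3),np.uint8)
o[:,:420]=cv2.resize(a[150:290,230:370],(420,420),interpolation=cv2.INTER_CUBIC)
o[:380,420:]=cv2.resize(t[170:270,265:365],(380,380),interpolation=cv2.INTER_CUBIC)
cv2.imwrite("pics/c7.png",o)
E
```

```text
[ 539.97676601 -122.39571539   85.61206184] r 60.294713305729886 ang 102.76592561086592 yaw 100.16810623467214 [-3.13352971e+00  3.84676958e-04] [-10.1054616    0.89540586  14.68882744] [0.11647077 1.8363914  0.98033217] 14.584777345972324 62.90920786304923 [ 0.37382331  0.71698578 -0.31488372  1.89891794  0.37873962  0.59183149
 -0.01004648]
```

View pics/c7.png

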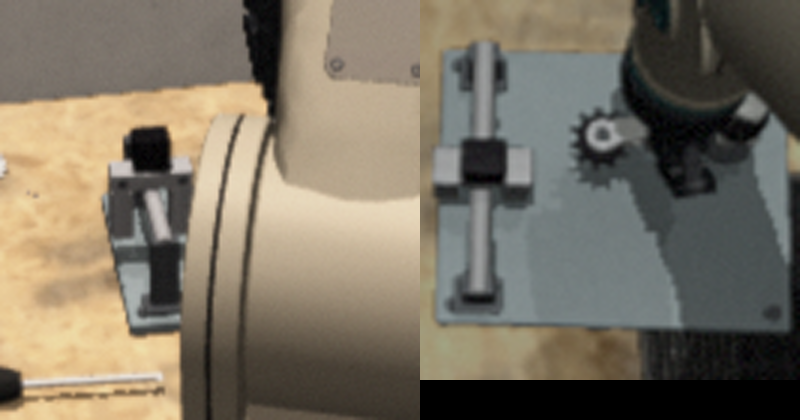

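The arm is against its stop: the last 1.5 mm command moved it under 0.1 mm, and its angle is 102.8° (expected 102.7°). The tip wheel is at (600,135) in the crop, pointing at the bar, and the gauge hangs at (483,165). Handing in.

```bash
python3 -c "from cell import ctrl; print(ctrl.finish_job())"
```

```text
the job is handed in; nothing more can be done
None
```

The gauge is hanging astride the bar between the posts, and the cage arm is gripped and held against its stop; I handed the job in at about 18.5 s.

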